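# Set out a denture repair on the bench mat

## Task

Set out the cracked denture for repair around the plaster model that stands on the dark mat: seat the denture fully down on this model's horseshoe ridge, front over front, setting it down rather than dropping it. Then make one straight row square to the way the model faces, about 4 cm clear between neighbours: the impression tray left of the model as seen from the robot, its handle towards the robot; the plaster spatula right of the model, lying lengthwise with its blade away from the robot; and the rubber polishing wheel flat, to the right of the spatula, which is thus between wheel and model. Do not shift the model, and leave the other model, the brass wrench, the bottle and the bowl where they are.

Things in the scene. Friction and masses are not known exactly. Their poses are not given: they have to be found in the camera images.
- mat: Dark grey rubber bench mat, 220 (x) by 360 (y) by 3 mm, fixed flat on the plywood; the row is laid on it. Origin at the centre of its underside, so its top is 3 mm above the origin; z up. It may be turned a little.
- lower_model: Lower plaster model on the mat: D-shaped base 64 mm wide (y), 18 high, flat back at x=+29 mm, round front at x=-35; on it a round-topped horseshoe ridge 8 thick, 48 wide, crest 26 mm above the underside. Loose. Origin: underside, middle of the base; -x = its front, facing the robot (turned up to 0.28 rad), +y = left seen from the robot, z up. Row members lie along its y axis (x about 0).
- denture: Cracked ivory denture, horseshoe with teeth on top, 60 mm wide (y), x -30..+22, 18 high; on the plywood, teeth up. Origin mid-arch at its lower edge; -x = front teeth. Flange round sides and front, saddle 5 mm above its lower edge, 3 mm play to the ridge. Grip both arms across y at x=+6, by the lowest 13 mm. Seated: origin 21 mm above the model's origin, x=y=0, same axes; edge 3 mm over the base.
- tray: Teal plastic impression tray, open side up: U-shaped trough 66 mm wide (y), x -33..+29 mm, walls 14 high; flat handle in front from x=-32 to -66, 14 wide (y), z 9..13 mm. Origin: underside, middle of the trough; -x = handle. Grip the handle across y at x=-48. Starts on the plywood, handle towards the robot within 0.5 rad. In the row: origin about 105 mm left of the model's origin.
- spatula: Bent plaster spatula, 185 mm long on its x: dark wooden handle x -87..-3 mm, 14 wide, 11 high; steel blade 24 wide, bent up at the tip, to x=+97. Origin: underside, near mid-length; +x = blade end. Grip the handle across y at x=-15. Starts on the plywood, blade away from the robot within 0.4 rad. In the row: origin about 82 mm right of the model's origin.
- wheel: Grey rubber polishing wheel, a disc 44 mm in diameter and 12 mm thick, lying flat, with a small hub disc. Origin at the centre of its underside, z up. In the row its centre is about 71 mm to the right of the spatula's axis. 0.025 kg.
- upper_model: Upper plaster model (bystander): the same D-shaped base as the lower one, 64 mm wide, 26 mm high, but a domed palate fills its horseshoe; it stands on the plywood. Origin at the underside, under the middle. Must stay.
- flask_wrench: Heavy brass flask wrench (bystander) lying on the plywood, 167 mm long along its x, up to 40 mm wide (y), 13 mm high. Origin at the underside, mid-length. Must stay.
- monomer: Brown glass liquid bottle with black cap (bystander), 42 mm in diameter, 85 mm high. Origin at the centre of the underside. Must stay.
- bowl: Black rubber mixing bowl (bystander), 110 mm across the rim, 55 mm high. Origin at the centre of the underside. Must stay.
There are look-alikes about, which are no part of the job. What is shaped like the wheel but red is not meant. Several things look just like the spatula: the one meant starts nearest to the robot's base.

How it is judged:
By the outcome, as a careful person would: the job done as asked, in the order asked, and still so for the second after the job is handed in, with the robot touching nothing.
It also fails if it takes over 93 s, if anything falls off the work surface, if the arm or the gripper's body presses on something with over 40 N, if the wrist force passes 120 N, or if a joint passes its speed limit or range.

## Robot

A 6-joint arm with a two-finger parallel gripper is mounted at the origin on the work surface. World frame = base frame: x ahead of the robot, y to its left, z up, the work surface at z = 0. Lengths are in m, angles in rad, forces in N, time in s.
With the tool pointing down it reaches from about 0.325 to 0.9 m from the base axis. Payload 6.1 kg.
Tool frame: the origin (TCP) lies midway between the tips of the shut fingers; the grasp point (between the pads) lies 19 mm behind it; x points along the fingers, y is the direction in which the jaws open and shut, and the axes are right-handed (so a half turn about x gives the same grasp; the last joint's range is limited). The gripper opens to 85 mm and grips with 20 to 120 N. Pads are 22 mm wide; open, the fingers measure 114 mm over their backs; the gripper's body (76 mm by 85 mm) begins 54 mm behind the grasp point. The pads swing forward as they close: fully open they stand 13 mm farther back than shut.
Start: joints at [-1.417, 0.22, 1.526, -0, 1.395, -0.126], TCP at [0.173, -0.601, 0.231] pointing down, gripper open.
Joint ranges: [-2.98, 2.98], [-0.91, 2.08], [0.09, 2.57], [-1.24, 4.39], [0.2, 2.65], [-2.68, 2.68]. Speed limits (rad/s): [2.57, 2.57, 3.01, 3.14, 3.14, 3.14].

## Interface

Orientations are given as [roll, pitch, yaw] about the fixed x, y, z axes, in that order (R = Rz(yaw) Ry(pitch) Rx(roll)).
In Python, from plant import movep, move_l, set_joints, gripper_to, hold, inverse_kinematics, observe, get_image, get_calibration, Unreachable, job_done gives the robot as it stands. Calls block until the motion is done:
- movep(position, orientation): joint-space move of the TCP to a pose.
- move_l(position, feed=0.15, rotation=None, max_force=None): straight line of the TCP; rotation=None keeps the orientation; feed is the mean speed in m/s. With max_force (N) it stops when the force on the tool has changed by that much, and returns True; else False.
- set_joints(angles): joint-space move.
- gripper_to(opening, f_grip=None): finger opening in m; f_grip is the grip in N (None keeps the last); returns when the fingers have stopped.
- hold(seconds).
- inverse_kinematics(position, orientation): joint angles nearest the present ones, or None.
- observe(): the state.
- get_image(name): name is "scene" or "top" or "wrist"; returns (picture, depth): 480x640x3 uint8, red, green, blue; 480x640 float32, m along the optical axis (not along the pixel's ray), 0 where there is no reading.
- get_calibration(name): a dict with "intrinsics" (3x3 intrinsics, pixels), "world_from_camera" (4x4, takes a point from camera to world coordinates). Camera axes: x right, y down, z forward; pixel columns grow to the right and rows downward; lengths in m; the calibration is good to about 2 mm. A picture is of the moment at which its call begins: read the wrist's pose just before it. get_calibration takes no time and is no camera call; for the wrist camera it gives the pose at the moment of the call.
A pose or a line that the arm cannot do raises Unreachable and nothing moves.
- job_done(): hands the job in, once; it reports no verdict.
The state is a dict: "time_s": time; "q": joint angles; "joint_velocities": joint speeds; "joint_torque": joint torques, N m; "eef_pos": TCP position; "tcp_rot": TCP orientation; "ft_force": force on the tool from outside, world axes, zero at the start; "torque": the same for the moment, N m; "opening": finger opening in m.
Only numpy, scipy, OpenCV 4.12 (cv2) and the standard library are available. Lean on these libraries where they do the work, as an engineer would, in place of code of your own. Each camera call takes 0.05 s, during which the arm holds its last target. There are 200 camera calls.

## Working session

There is one attempt and no reset: what is moved stays moved. The work goes in short steps, each a Python script; the robot and the scene stay as the last script left them, time stands still between calls to the robot, and variables do not carry over. Pictures are saved under pics/ and viewed, on a budget of 14 in all, crops included, one or two more only if the job needs it, and the job is handed in when it is done.

```bash
ls; mkdir -p pics
python3 - <<'E'
from plant import *
import cv2,numpy as np
for n in("top","scene"):
    p,d=get_image(n);c=get_calibration(n)
    np.savez(f"pics/{n}0.npz",p=p,d=d,K=c["intrinsics"],T=c["world_from_camera"])
    cv2.imwrite(f"pics/{n}0.png",cv2.resize(p[...,::-1],(800,600)))
    print(n,c["intrinsics"],c["world_from_camera"].round(3))
print(observe())
E
```

```text
pics
top [[532.30402515   0.         322.91439155]
 [  0.         532.30402515 239.43290212]
 [  0.           0.           1.        ]] [[ 1.200e-02 -9.890e-01  1.460e-01  3.920e-01]
 [-1.000e+00 -1.200e-02 -1.000e-03  1.100e-02]
 [ 3.000e-03 -1.460e-01 -9.890e-01  1.382e+00]
 [ 0.000e+00  0.000e+00  0.000e+00  1.000e+00]]
scene [[440.41228986   0.         321.72497178]
 [  0.         440.41228986 235.64456227]
 [  0.           0.           1.        ]] [[ 0.865  0.415 -0.281  0.868]
 [ 0.501 -0.734  0.459 -0.466]
 [-0.016 -0.538 -0.843  0.909]
 [ 0.     0.     0.     1.   ]]
{'time_s': 0.1, 'q': array([-1.41711115e+00,  2.21175775e-01,  1.52751418e+00, -1.95683436e-05,
        1.39473897e+00, -1.26091609e-01]), 'joint_velocities': array([ 2.64059600e-03, -2.95500526e-03, -1.44787650e-03,  1.29100410e-03,
        1.10349588e-03,  4.84884100e-05]), 'joint_torque': array([ 1.16460010e-04, -4.98249936e+01, -3.90544581e+01, -2.65248491e-04,
        5.79328553e-03, -2.07649441e-05]), 'eef_pos': array([ 0.17249571, -0.60013399,  0.23028175]), 'tcp_rot': array([-1.68639988,  1.56895996,  1.734973  ]), 'ft_force': array([ 0.26594633, -0.34585453, -0.52800428]), 'torque': array([ 0.02494961, -0.04989158,  0.05169328]), 'opening': 0.08538071463127102}
```

View pics/top0.png

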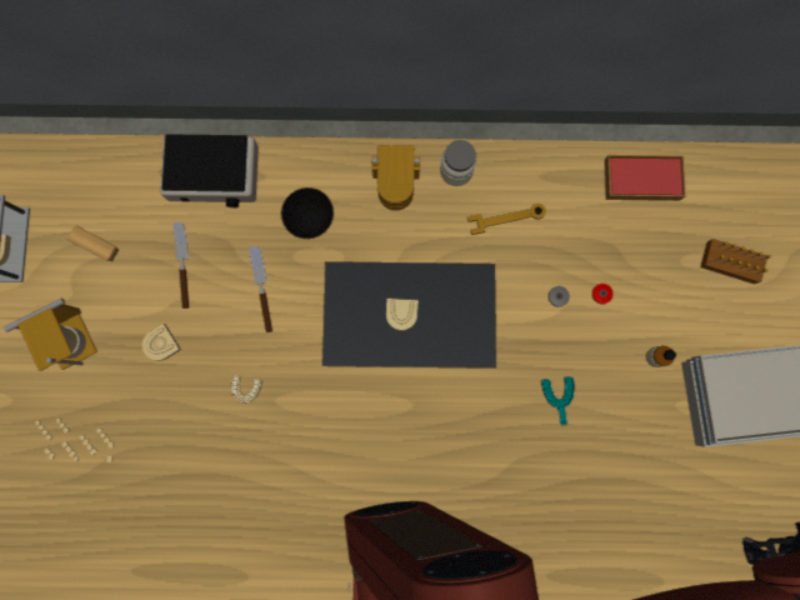

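View pics/scene0.png

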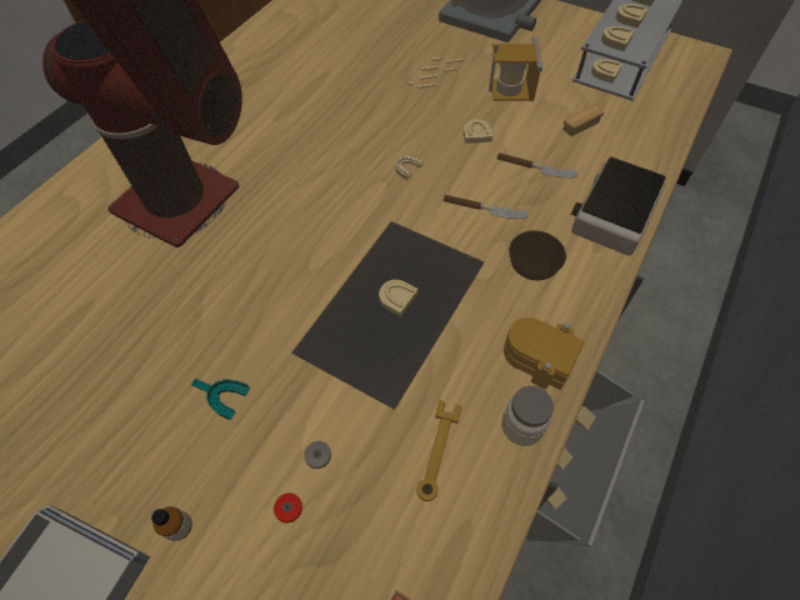

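The top picture (800x600) shows the lower model at (402,313) on the mat, front downward, and the denture at (246,388). The tray is at (558,393).

Candidates for each thing:
- **Spatula:** (262,290) or (182,265). The nearer one to the base is (262,290).
- **Wheel:** grey at (559,296) or red at (602,293). I take the grey one.
- **Model:** the one on the mat, not (160,343).
- **Denture:** (246,388). The tooth sets at (75,440) are loose teeth.

```bash
cat > h.py <<'E'
from plant import *
import numpy as np,cv2
def load(n):
    f=np.load(f"pics/{n}.npz");return f["p"],f["d"],f["K"],f["T"]
def ray(uv,z,K,T):
    """pixels (N,2) -> world xy on the plane at height z"""
    uv=np.atleast_2d(np.asarray(uv,float))
    r=np.c_[uv,np.ones(len(uv))]@np.linalg.inv(K).T@T[:3,:3].T
    t=(z-T[2,3])/r[:,2]
    return (T[:3,3]+r*t[:,None])[:,:2]
def cloud(d,K,T):
    v,u=np.mgrid[:d.shape[0],:d.shape[1]]
    P=np.stack([(u-K[0,2])*d/K[0,0],(v-K[1,2])*d/K[1,1],d],-1)
    return P@T[:3,:3].T+T[:3,3]
def snap(name,n="wrist"):
    c=get_calibration(n);p,d=get_image(n)
    np.savez(f"pics/{name}.npz",p=p,d=d,K=c["intrinsics"],T=c["world_from_camera"])
    return p,d,c["intrinsics"],c["world_from_camera"]
def rot(a):
    """tool down, jaws opening along world direction at angle a (mod pi)"""
    from scipy.spatial.transform import Rotation as R
    y=np.array([np.cos(a),np.sin(a),0]);x=np.array([0,0,-1.])
    return R.from_matrix(np.c_[x,y,np.cross(x,y)]).as_euler("xyz")
E
python3 - <<'E'
from h import *
p,d,K,T=load("top0")
pts=dict(model=(402,313,.02),dent=(246,388,.01),tray=(558,393,.01),trayh=(563,420,.01),spatA_blade=(256,250,.005),spatA_h=(268,328,.01),spatB_h=(185,305,.01),spatB_blade=(179,225,.005),wheel=(559,296,.012),red=(602,293,.012),m1=(325,263,.003),m2=(495,263,.003),m3=(496,366,.003),m4=(323,367,.003),upper=(160,343,.02),bottle=(662,355,.05),wrenchL=(470,226,.01),wrenchR=(543,210,.01),bowl=(307,213,.05))
for k,(u,v,z) in pts.items(): print(k,ray((u*.8,v*.8),z,K,T)[0].round(3))
p,d,K,T=snap("w0"); print(T.round(3),K[0])
E=observe();
from scipy.spatial.transform import Rotation as R
Tt=np.eye(4);Tt[:3,:3]=R.from_euler("xyz",E["tcp_rot"]).as_matrix();Tt[:3,3]=E["eef_pos"]
print((np.linalg.inv(Tt)@T).round(3))
print(rot(np.pi/2),rot(-np.pi/2))
for a in(np.pi/2,-np.pi/2):
  for P in((.35,.27),(.52,.1),(.35,-.25)): print(inverse_kinematics([*P,.2],list(rot(a))))
E
```

```text
model [0.564 0.012]
dent [0.407 0.328]
tray [ 0.404 -0.309]
trayh [ 0.35  -0.318]
spatA_blade [0.696 0.322]
spatA_h [0.531 0.289]
spatB_h [0.576 0.463]
spatB_blade [0.748 0.488]
wheel [ 0.605 -0.315]
red [ 0.612 -0.405]
m1 [0.67  0.176]
m2 [ 0.675 -0.183]
m3 [ 0.458 -0.184]
m4 [0.452 0.173]
upper [0.496 0.506]
bottle [ 0.482 -0.509]
wrenchL [ 0.753 -0.13 ]
wrenchR [ 0.79  -0.285]
bowl [0.765 0.21 ]
[[ 0.277 -0.927 -0.253  0.235]
 [-0.961 -0.267 -0.072 -0.583]
 [-0.001  0.263 -0.965  0.372]
 [ 0.     0.     0.     1.   ]] [418.45678011   0.         316.31208223]
[[-0.001 -0.264  0.965 -0.142]
 [ 1.     0.     0.001  0.   ]
 [-0.     0.965  0.264 -0.065]
 [ 0.     0.     0.     1.   ]]
[6.12323400e-17 1.57079633e+00 0.00000000e+00] [3.14159265 1.57079633 0.        ]
[ 4.78312698e-01 -2.07880758e-01  2.01646565e+00 -4.44089210e-16
  1.33300776e+00 -1.09248363e+00]
[ 4.10036940e-02  1.66376710e-02  1.80893161e+00 -4.44089210e-16
  1.31602337e+00 -1.52979263e+00]
[-0.80402346 -0.24065526  2.04347615  0.          1.33877176 -2.37481978]
[ 4.78312698e-01 -2.07880758e-01  2.01646565e+00 -4.44089210e-16
  1.33300776e+00  2.04910902e+00]
[ 4.10036940e-02  1.66376710e-02  1.80893161e+00 -4.44089210e-16
  1.31602337e+00  1.61180002e+00]
[-0.80402346 -0.24065526  2.04347615  0.          1.33877176  0.76677287]<sys>:0: UserWarning: Gimbal lock detected. Setting third angle to zero since it is not possible to uniquely determine all angles.
```

```bash
python3 -W ignore - <<'E'
from h import *
r=list(rot(-np.pi/2))
ims=[]
for i,P in enumerate([(.53,-.31,.22),(.6,.01,.16),(.54,.31,.22)]):
    movep(list(P),r); p,d,K,T=snap(f"v{i}"); print(observe()["time_s"],T[:3,3].round(3))
    cv2.imwrite(f"pics/v{i}.png",cv2.resize(p[...,::-1],(800,600)))
E
```

```text
1.8833 [ 0.595 -0.312  0.362]
3.1917 [0.666 0.008 0.302]
4.4333 [0.606 0.308 0.361]
```

View pics/v0.png

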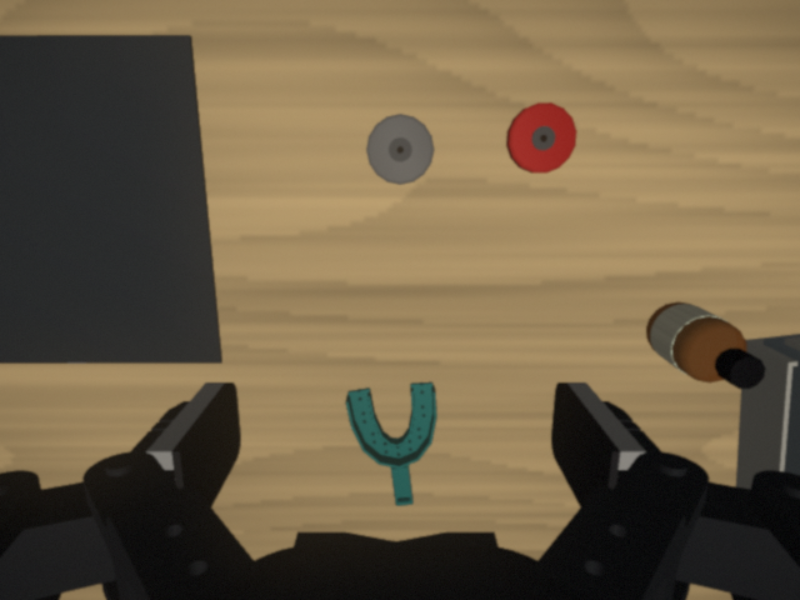

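View pics/v1.png

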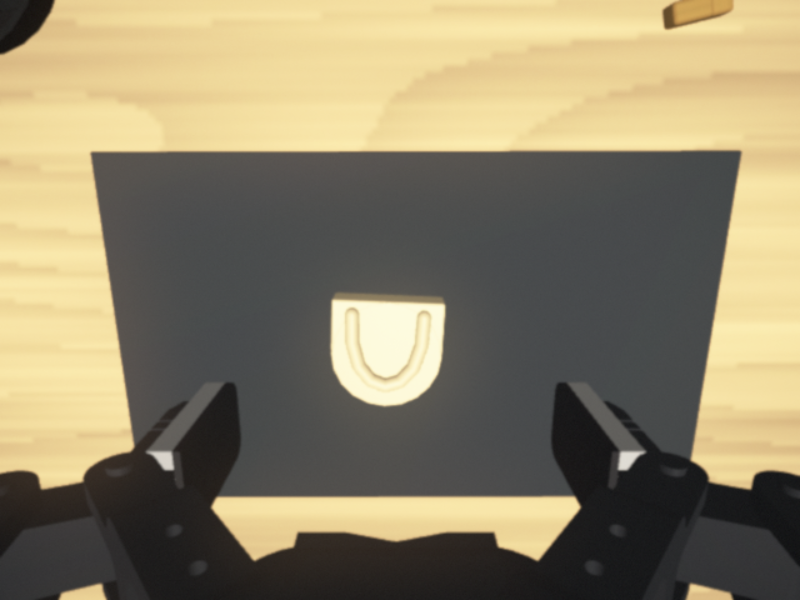

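View pics/v2.png

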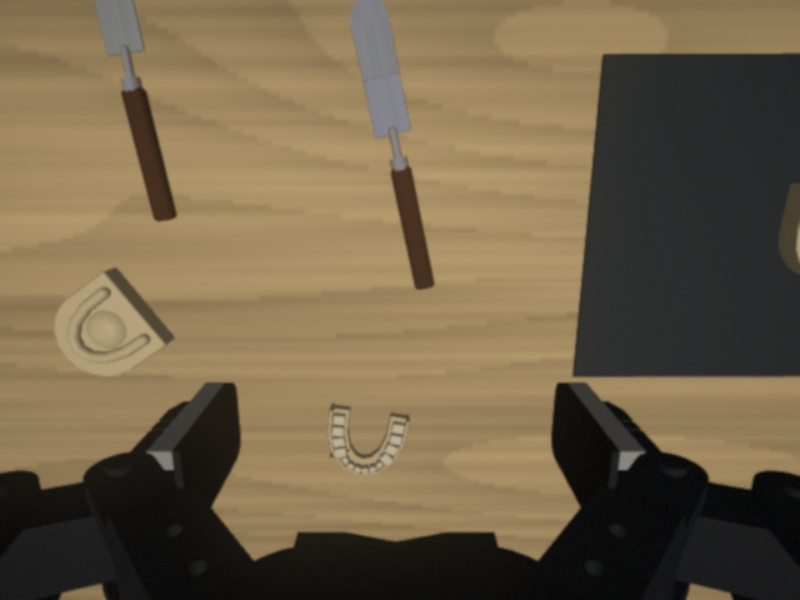

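Run:
```python
from h import *
def obj(n,c,r,z0,z1):
    p,d,K,T=load(n);C=cloud(d,K,T)
    m=(d>0)&(np.hypot(C[...,0]-c[0],C[...,1]-c[1])<r)&(C[...,2]>z0)&(C[...,2]<z1)
    P=C[m]; return p,d,K,T,m,P
for nm,n,c,r,z0,z1 in[("model","v1",(.564,.012),.06,.014,.04),("ridge","v1",(.564,.012),.06,.025,.04),("dent","v2",(.407,.328),.05,.006,.04),("tray","v0",(.404,-.309),.06,.006,.04),("wheel","v0",(.605,-.315),.04,.006,.03),("spatH","v2",(.56,.297),.06,.006,.03),("spat","v2",(.61,.305),.12,.004,.03)]:
    p,d,K,T,m,P=obj(nm and n,c,r,z0,z1)
    b=cv2.minAreaRect(P[:,:2].astype(np.float32)*1000)
    print(nm,len(P),"rect",np.round(b[0],1),np.round(b[1],1),round(b[2],1),"z pct",np.percentile(P[:,2],[5,50,95,99]).round(4))
p,d,K,T=load("v1");C=cloud(d,K,T)
a=C[360:380,200:240,2];print("mat z",np.median(a),a.std())
p,d,K,T=load("v2");C=cloud(d,K,T);a=C[220:260,320:400,2];print("ply z",np.median(a),a.std())
# crops
def crop(n,u,v,w,h,s):
    p=load(n)[0];return cv2.resize(p[v:v+h,u:u+w,::-1],None,fx=s,fy=s,interpolation=cv2.INTER_CUBIC)
A=crop("v1",250,220,120,120,3);B=crop("v2",250,310,90,80,4.5)[:360,:405]
cv2.imwrite("pics/c1.png",np.hstack([A,B]))
```

```text
model 6766 rect [558.2  12.9] [64. 64.] 87.7 z pct [0.019  0.0206 0.0284 0.0291]
ridge 1586 rect [562.3  12.9] [47.3 48.6] 87.2 z pct [0.0256 0.0276 0.0291 0.0296]
dent 1896 rect [401.  330.5] [59.5 53. ] 80.6 z pct [0.0086 0.0129 0.0177 0.0184]
tray 1331 rect [ 387.6 -312.7] [86.  65.8] 6.0 z pct [0.007  0.0119 0.0141 0.0148]
wheel 2355 rect [ 601.6 -314.9] [43.1 42.9] 56.9 z pct [0.0094 0.0112 0.0126 0.013 ]
spatH 1808 rect [569.4 297.6] [101.4  14. ] 12.3 z pct [0.0073 0.0101 0.0115 0.0119]
spat 3388 rect [609.7 306.4] [183.9  24. ] 12.1 z pct [0.0047 0.0096 0.0117 0.0126]
mat z 0.0024214153167855246 0.01499100981644813
ply z -0.0004959650573572172 0.02129918724282224
```

View pics/c1.png

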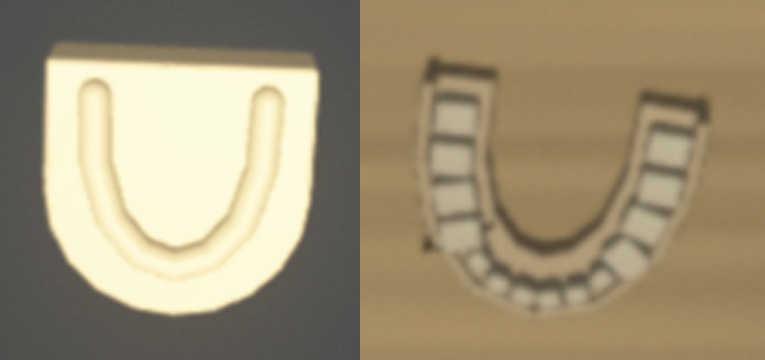

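Crop: left, the model, back edge from (48,60) to (318,70), turned about -0.04. Right, the denture, arm ends at (460,72) and (675,100), teeth up, front downward. The depth rectangles match the given sizes, so these are the right objects. Next I grasp the denture, touching the plywood to find fingertip height.

```bash
python3 -W ignore - <<'E'
from h import *
th=-.164; x,y=.4109,.3289
r=list(rot(th-np.pi/2))
movep([x,y,.06],r); gripper_to(.070,25)
print(observe()["time_s"],observe()["opening"])
move_l([x,y,.012],feed=.1)
print(move_l([x,y,-.015],feed=.02,max_force=4),observe()["eef_pos"],observe()["time_s"])
z=observe()["eef_pos"][2]
move_l([x,y,z+.005],feed=.05)
gripper_to(.045,25); o=observe();print("opening",o["opening"],o["eef_pos"],o["ft_force"])
move_l([x,y,z+.065],feed=.1); hold(.1)
o=observe();print(o["opening"],o["ft_force"],o["time_s"])
p,d,K,T=snap("g1")
cv2.imwrite("pics/g1.png",p[...,::-1][200:,100:540])
E
```

```text
5.5833 0.06957130680828646
True [ 0.41080926  0.32883703 -0.00768122] 7.1583
opening 0.05886429400659817 [ 0.41096544  0.32899531 -0.00246868] [-1.0020117   0.925913    3.79816199]
0.05875878849978859 [-0.7423333   0.01441934 -0.04462691] 8.525
```

View pics/g1.png

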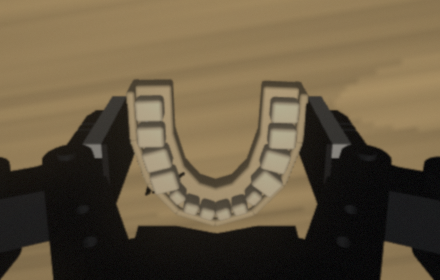

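The crop shows the denture held squarely between the pads, arms up and front teeth down at (215,215). I measure its pose in the hand before seating.

```bash
python3 -W ignore - <<'E'
from h import *
p,d,K,T=load("g1");C=cloud(d,K,T)
o=observe();c=o["eef_pos"];print(c,o["tcp_rot"])
m=(d>0)&(C[...,2]>.05)&(C[...,2]<.085)
q=C-np.array([c[0],c[1],0]);th=-.164
R=np.array([[np.cos(th),np.sin(th)],[-np.sin(th),np.cos(th)]])
L=q[...,:2]@R.T*1000
hsv=cv2.cvtColor(p,cv2.COLOR_RGB2HSV)
m&=(np.abs(L[...,1])<30.5)&(np.abs(L[...,0])<50)&(p.max(-1)>75)
k,lab,st,_=cv2.connectedComponentsWithStats(m.astype(np.uint8));i=1+st[1:,4].argmax();m=lab==i
P=C[m];l=L[m];print(len(P),"x",np.percentile(l[:,0],[0,.5,99.5,100]).round(1),"y",np.percentile(l[:,1],[0,.5,99.5,100]).round(1),"z",np.percentile(P[:,2],[1,50,99]).round(4))
print(cv2.minAreaRect(l.astype(np.float32)))
E
```

```text
[0.41018729 0.3284648  0.05634726] [ 0.67771912  1.56728591 -2.62794734]
13685 x [-37.7 -35.7  16.   16.6] y [-30.5 -29.9  28.2  30.4] z [0.0645 0.0719 0.0767]
((-10.729802131652832, 0.29224205017089844), (60.97399139404297, 54.0195426940918), 88.96694946289062)
```

```bash
python3 -W ignore - <<'E'
from h import *
th=-.042+.01; x,y=.5670,.0126
r=list(rot(th-np.pi/2))
movep([x,y,.08],r); move_l([x,y,.046],feed=.08); hold(.15)
print(observe()["eef_pos"],observe()["ft_force"],observe()["time_s"])
s=move_l([x,y,.0195],feed=.02,max_force=5)
o=observe();print(s,o["eef_pos"],o["ft_force"],o["time_s"])
p,d,K,T=snap("g2"); cv2.imwrite("pics/g2.png",p[...,::-1][200:,100:540])
E
```

```text
[0.56752227 0.01250178 0.04650716] [ 0.22314526 -0.75516952 -0.96241593] 10.625
True [0.56682932 0.01260852 0.02147119] [-0.36076839  0.25018952  5.10622414] 11.75
```

View pics/g2.png

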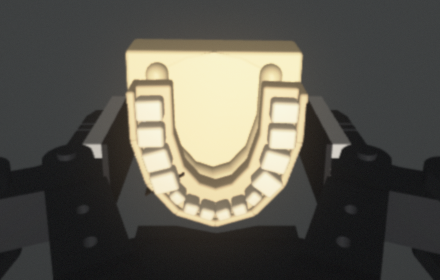

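The stop at TCP z 21.5 mm is just the expected seated height, and the picture shows the denture over the ridge with the front aligned. I release it, check it from the wrist camera, and refit the tray.

```bash
cat >> h.py <<'E'
def rect(n,c,r,z0,z1,rgb=None):
    p,d,K,T=load(n);C=cloud(d,K,T)
    m=(d>0)&(np.hypot(C[...,0]-c[0],C[...,1]-c[1])<r)&(C[...,2]>z0)&(C[...,2]<z1)
    if rgb: m&=rgb(p.astype(int))
    k,lab,st,_=cv2.connectedComponentsWithStats(m.astype(np.uint8));m=lab==1+st[1:,4].argmax()
    b=cv2.minAreaRect(C[m][:,:2].astype(np.float32)*1000)
    print(n,"rect",np.round(b[0],1),np.round(b[1],1),round(b[2],2),"z",np.percentile(C[m][:,2],[5,50,95,99]).round(4))
    return C[m]
E
python3 -W ignore - <<'E'
from h import *
gripper_to(.072); hold(.1)
x,y,z=observe()["eef_pos"]
move_l([x,y,.12],feed=.12)
move_l([x+.03,y,.2],feed=.25); hold(.1)
snap("s1")
print(observe()["time_s"])
rect("s1",(.561,.012),.06,.010,.06)
rect("s1",(.561,.012),.06,.0275,.06)
rect("v1",(.561,.012),.06,.010,.06)
P=rect("v0",(.39,-.31),.08,.004,.03,lambda p:(p[...,1]>p[...,0]+15))
p=load("s1")[0]; cv2.imwrite("pics/s1.png",p[...,::-1][200:400,200:440].repeat(3,0).repeat(3,1))
E
```

```text
13.8167
s1 rect [559.7  12.8] [63.6 60.6] 87.56 z [0.019  0.0294 0.0412 0.0419]
s1 rect [557.3  11.3] [59.8 56.1] 89.1 z [0.0315 0.0366 0.0416 0.0421]
v1 rect [558.2  12.9] [64. 64.] 87.65 z [0.0187 0.0206 0.0284 0.0291]
v0 rect [ 383.6 -313.4] [92.  64.7] 6.95 z [0.0062 0.0126 0.0143 0.0149]
```

View pics/s1.png

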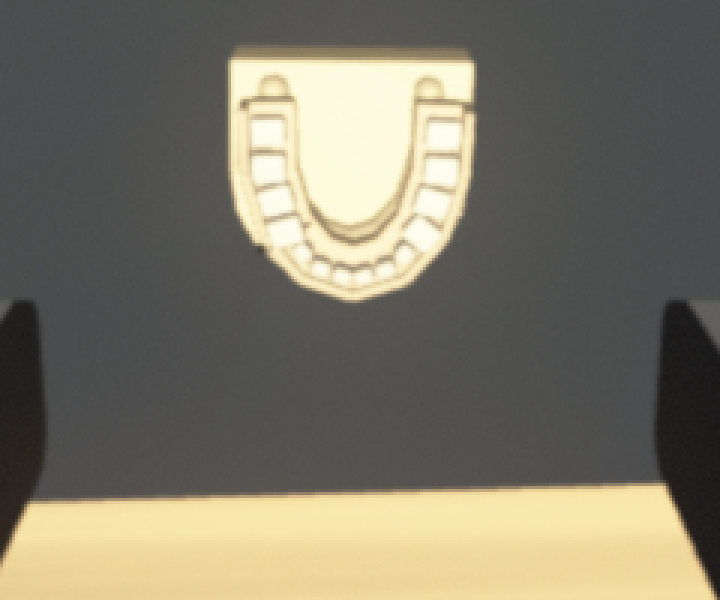

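The denture sits over the ridge, slightly right: the base margin is about 12 px left and 3 px right, so roughly 1.5 mm, inside the play. I check that it is level.

```bash
python3 -W ignore - <<'E'
from h import *
p,d,K,T=load("s1");C=cloud(d,K,T)
rel=(C[...,:2]-[.5612,.0128])@np.array([[np.cos(-.042),-np.sin(-.042)],[np.sin(-.042),np.cos(-.042)]])*1000
for nm,x0,x1,y0,y1 in[("L",-5,18,12,32),("R",-5,18,-32,-12),("F",-35,-20,-8,8)]:
    m=(d>0)&(rel[...,0]>x0)&(rel[...,0]<x1)&(rel[...,1]>y0)&(rel[...,1]<y1)
    z=C[m][:,2];print(nm,m.sum(),np.percentile(z,[90,95,99]).round(4))
for lab,lo in(("base",.012),("dent",.0285)):
  for x0 in(-2,4,10):
    m=(d>0)&(C[...,2]>lo)&(np.abs(rel[...,0]-x0)<3)&(np.abs(rel[...,1])<40)
    v=rel[m][:,1];print(lab,x0,np.percentile(v,[.5,99.5]).round(1))
E
```

```text
L 734 [0.0412 0.0415 0.0421]
R 782 [0.0412 0.0416 0.0421]
F 269 [0.0413 0.0418 0.0422]
base -2 [-28.8  31.6]
base 4 [-30.   31.5]
base 10 [-30.5  31.4]
dent -2 [-29.3  27.3]
dent 4 [-30.   27.7]
dent 10 [-30.6  28.5]
```

Level to within 0.1 mm all round and down to the expected height; the side offset is about 1 mm. Next is the tray.

```bash
python3 -W ignore - <<'E'
from h import *
th=.113; x,y=.3543,-.3167
r=list(rot(th-np.pi/2))
movep([x,y,.08],r); gripper_to(.040,60)
move_l([x,y,.003],feed=.1); print(observe()["ft_force"],observe()["eef_pos"])
gripper_to(.005,60); print(observe()["opening"],observe()["time_s"])
move_l([x,y,.10],feed=.12); hold(.15)
o=observe();print(o["opening"],o["ft_force"],o["eef_pos"],o["time_s"])
snap("t1"); c=o["eef_pos"]
P=rect("t1",(c[0]+.03,c[1]),.09,.085,.13,lambda p:(p[...,1]>p[...,0]+15))
R=np.array([[np.cos(th),np.sin(th)],[-np.sin(th),np.cos(th)]])
l=(P[:,:2]-c[:2])@R.T*1000;print(l.min(0),l.max(0))
b=cv2.minAreaRect(l.astype(np.float32));print(b)
print("tilt", np.linalg.lstsq(np.c_[l,np.ones(len(l))],P[:,2]*1000,rcond=None)[0])
cv2.imwrite("pics/t1.png",load("t1")[0][...,::-1][150:,100:540])
E
```

```text
[ 0.10545541 -0.2749251   0.01701589] [ 0.35467358 -0.31715358  0.00350439]
0.01163543049060153 17.0667
0.011274236995145659 [-1.25745368  0.87209661  0.42121913] [ 0.35378033 -0.31606183  0.09893245] 18.175
t1 rect [ 384.7 -312.7] [96.8 65.8] 6.92 z [0.0961 0.0978 0.1083 0.109 ]
[-17.32124032 -32.69617528] [79.73045023 33.06782469]
((31.129894256591797, -0.14525604248046875), (96.83922576904297, 65.75757598876953), 0.4443657696247101)
tilt [-9.29706870e-02  9.64274875e-04  1.04773557e+02]
```

View pics/t1.png

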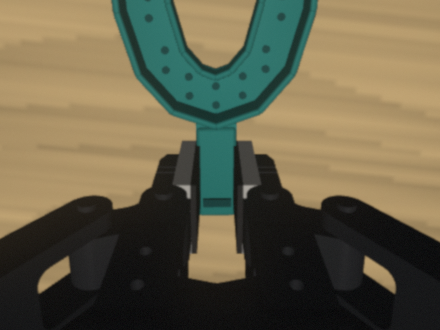

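The crop shows the handle held squarely, centred between the pads at (217,170). I place the tray, then fetch the spatula.

```bash
python3 -W ignore - <<'E'
from h import *
th=-.048; x,y=.5166,.1198
r=list(rot(th-np.pi/2))
movep([x,y,.08],r); move_l([x,y,.02],feed=.12)
print(move_l([x,y,.0063],feed=.03,max_force=8)); o=observe();print(o["eef_pos"],o["ft_force"],o["time_s"])
gripper_to(.040); x,y,z=observe()["eef_pos"]
move_l([x,y,.10],feed=.15)
move_l([x+.03,y-.04,.2],feed=.25);hold(.1); snap("s2"); print(observe()["time_s"])
P=rect("s2",(.55,.118),.08,.007,.03,lambda p:(p[...,1]>p[...,0]+15))
rect("s2",(.561,.012),.06,.010,.06,lambda p:(p[...,0]>100))
cv2.imwrite("pics/s2.png",load("s2")[0][...,::-1])
# spatula
th=.211; x,y=.5901,.3022
movep([x,y,.08],list(rot(th-np.pi/2)))
move_l([x,y,.002],feed=.1); print(observe()["ft_force"])
gripper_to(.005,60); print(observe()["opening"],observe()["time_s"])
move_l([x,y,.10],feed=.12); hold(.15)
o=observe();print(o["opening"],o["ft_force"],o["eef_pos"],o["time_s"])
snap("p1");cv2.imwrite("pics/p1.png",load("p1")[0][...,::-1])
c=o["eef_pos"]
P=rect("p1",(c[0]+.03,c[1]),.12,.08,.15,lambda p:p[...,2]>p[...,0]-300)
R=np.array([[np.cos(th),np.sin(th)],[-np.sin(th),np.cos(th)]])
l=(P[:,:2]-c[:2])@R.T*1000;f=l[:,0]>20;l=l[f]
print(l.min(0),l.max(0),cv2.minAreaRect(l.astype(np.float32)))
print("tilt", np.linalg.lstsq(np.c_[l,np.ones(len(l))],P[f][:,2]*1000,rcond=None)[0])
E
cd pics; python3 -c "
import cv2,numpy as np
a=cv2.imread('s2.png');b=cv2.imread('p1.png')
cv2.imwrite('sp.png',np.vstack([cv2.resize(a,(400,300)),cv2.resize(b,(400,300))]))"
```

```text
True
[0.51655795 0.11986762 0.006574  ] [-1.90408026 -0.81896931  6.4514066 ] 21.075
22.9833
s2 rect [545.8 117.8] [66.  92.3] 87.9 z [0.0092 0.0155 0.017  0.0176]
s2 rect [558.1  12.9] [64.6 63.4] 87.5 z [0.0191 0.0285 0.0413 0.0421]
[ 0.80045298 -0.13924619  0.60700567]
0.012072006609542113 25.2833
0.011948217318411695 [-0.46604087 -0.6177063  -0.77920051] [0.58926553 0.30187927 0.0985474 ] 26.4
p1 rect [614.1 311.5] [147.1  75.8] 28.92 z [0.0965 0.1039 0.1472 0.1495]
[ 20.00303904 -12.75001483] [101.45906434  11.35672275] ((60.73163604736328, -0.6973047256469727), (24.09614372253418, 81.45708465576172), 89.98346710205078)
tilt [8.77129802e-02 4.78007727e-03 9.33345633e+01]
```

View pics/sp.png

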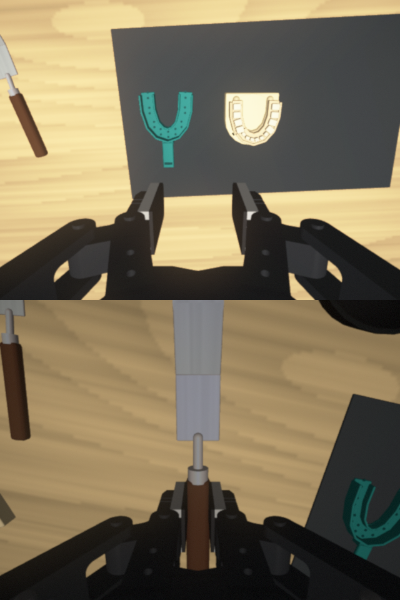

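The top half shows tray (165,130) and model (255,118) neatly side by side. The bottom half shows the spatula handle held squarely, blade straight ahead at (198,375). I place the spatula, then pick up the wheel.

```bash
python3 -W ignore - <<'E'
from h import *
th=-.042; x,y=.5428,-.0685
r=list(rot(th-np.pi/2))
c=observe()["eef_pos"]; move_l([c[0],c[1],.13],feed=.15)
movep([x,y,.09],r); move_l([x,y,.02],feed=.12)
print(move_l([x,y,.0055],feed=.03,max_force=8)); o=observe();print(o["eef_pos"],o["ft_force"],o["time_s"])
gripper_to(.038); x,y,z=observe()["eef_pos"]
move_l([x,y,.10],feed=.15)
x,y=.6016,-.3149
movep([x-.02,y+.08,.2],r); hold(.1); snap("s3"); print(observe()["time_s"])
cv2.imwrite("pics/s3.png",load("s3")[0][...,::-1])
rect("s3",(.56,-.07),.11,.0065,.03); 
rect("s3",(.6016,-.3149),.035,.006,.03)
rect("s3",(.561,.012),.05,.010,.06,lambda p:(p[...,0]>100))
E
```

```text
True
[ 0.54282413 -0.06855785  0.00619883] [-0.94666553  0.23987656  5.25278493] 29.4167
31.525
s3 rect [557.3   0.9] [43.4 64.2] 87.06 z [0.009  0.0197 0.0276 0.0295]
s3 rect [ 601.6 -314.9] [43.3 43. ] 56.22 z [0.0095 0.0114 0.0127 0.0131]
s3 rect [557.5   1.4] [42.  65.2] 85.11 z [0.0187 0.0245 0.041  0.0417]
```

View pics/s3.png

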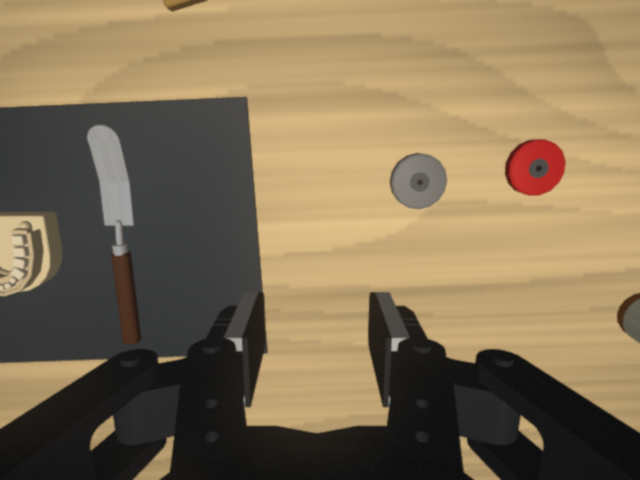

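The spatula lies straight at (118,230), and the grey wheel is at (419,181). Now the wheel.

```bash
python3 -W ignore - <<'E'
from h import *
r=list(rot(-.042-np.pi/2))
x,y=.6016,-.3149
gripper_to(.060,25); movep([x,y,.07],r); move_l([x,y,-.0015],feed=.1); print(observe()["ft_force"])
gripper_to(.03,25); print(observe()["opening"],observe()["time_s"])
move_l([x,y,.09],feed=.12); print(observe()["opening"])
x,y=.5548,-.1401
movep([x,y,.06],r); move_l([x,y,.015],feed=.1); hold(.1)
print(move_l([x,y,.001],feed=.025,max_force=5)); o=observe();print(o["eef_pos"],o["ft_force"],o["time_s"])
gripper_to(.060); x,y,z=observe()["eef_pos"]
move_l([x,y,.10],feed=.15); move_l([.57,-.06,.25],feed=.25); hold(.15); snap("s4"); print(observe()["time_s"])
cv2.imwrite("pics/s4.png",load("s4")[0][...,::-1])
rect("s4",(.555,-.140),.035,.007,.03)
brown=lambda p:(p[...,0]>0)
rect("s4",(.5,-.067),.035,.007,.03); rect("s4",(.56,.012),.05,.010,.06,lambda p:(p[...,0]>100))
p,d,K,T=load("s4");C=cloud(d,K,T)
m=(C[...,2]>.006)&(np.abs(C[...,1]+.069)<.022)&(np.abs(C[...,0]-.56)<.12)&(d>0)
print("spat",cv2.minAreaRect(C[m][:,:2].astype(np.float32)*1000))
E
```

```text
[-0.66297084  0.33068977 -0.24288479]
0.04242107539364626 33.7
0.04227927608808193
True
[ 0.55478173 -0.14001894  0.00273625] [-0.51223152  0.17466988  4.8386761 ] 36.575
38.725
s4 rect [ 554.3 -141.1] [43.3 42.8] 32.28 z [0.0122 0.0143 0.0158 0.0163]
s4 rect [502.9 -68. ] [13.9 63.4] 87.27 z [0.0111 0.0132 0.0145 0.015 ]
s4 rect [558.8  12.6] [63.9 61.9] 87.61 z [0.0188 0.0301 0.0412 0.042 ]
spat ((562.6474609375, -69.03584289550781), (182.79428100585938, 43.98997497558594), 0.0880567729473114)
```

View pics/s4.png

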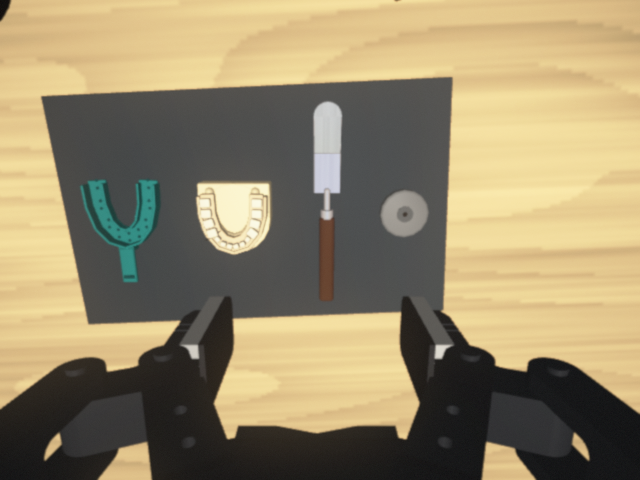

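The row is complete: tray (125,225), model with denture (234,215), spatula (326,200) and wheel (405,214). All are on target and the robot is clear, so I hand in.

```bash
python3 -c "
from plant import *
hold(.3);job_done();print(observe()['time_s'])"
```

```text
the job is handed in; nothing more can be done
the job is handed in; nothing more can be done
```

The denture is seated on the mat's model and the row is laid out as asked. I handed the job in at about 39 s of the 93 s allowed. The order was denture, tray, spatula (the one nearest the base), then the grey wheel.

My last camera checks showed:
- **Denture:** it is fully down, its top at about 42 mm, the height expected when seated. It is level to within about 0.1 mm and its front is over the model's front. It sits 1 to 1.5 mm to the right of centre and is turned about 1.5° relative to the model, both within the play, so I left it.
- **Row:** the tray, spatula and wheel are each within about 1.5 mm of their target positions. The tray and spatula are square to the model within about 0.5°.
- **Model:** it did not move by more than the measuring error, about 0.5 mm.
- **Bystanders:** the arm did not go near the other model, wrench, bottle or bowl. I did not measure them again at the end.
- **Forces:** the downward contacts stopped at 4 to 6.5 N on the tool, far below the limits.

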